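# Dress the bakery counter display

### The job

Set out the counter display: the small jam jar (now on the round stand) goes on the plank exactly halfway between the two stands, the tea canister in the middle of the round stand, and the little square tin centred on top of the canister. Stand the white ramekin on the counter straight behind the square stand, centred on the side that faces away from the robot, with a gap of about 2 cm to it. Keep everything upright, and leave the pepper mill and the tall preserve jar where they are.

Things in the scene. Friction and masses are not known exactly. Their poses are not given: they have to be found in the camera images.
- jam_jar: Small round jam jar to be moved: amber glass with a steel screw lid, 52 mm in diameter, 66 mm high (glass to 52 mm, lid above), about 200 g. It starts standing upright on the round stand. Origin: centre of its underside, z up. Rigid, grip it across the round body.
- tea_canister: Round cardboard tea canister to be moved, with a paper band and a flat aluminium lid, 60 mm in diameter (61 mm over the lid), 90 mm high, about 180 g; starts upright on the counter. Origin: centre of its underside, z up.
- square_tin: Small plain square metal tin to be moved, 46 x 46 mm and 32 mm high, with a dark line round the lid seam, about 70 g; starts upright on the counter, turned any way about the vertical. Origin: centre of its underside, x and y axes square to its side faces, z up.
- ramekin: Low round white ceramic ramekin (open dish) to be moved, outside diameter 58 mm at the foot to 60 mm at the rim, 40 mm high, wall 4 mm, about 180 g; starts upright on the counter. Origin: centre of its underside, z up.
- plank: Fixed dark wooden plank lying on the counter, carrying both stands: 90 mm (its x) by 400 mm (its y), 12 mm thick. Origin: centre of its underside, exactly halfway between the two stands; its y axis runs along it, x points away from the robot. The stands' centres are 150 mm either side of the origin along y; which stand is on which end varies.
- round_stand: Fixed round white-painted wooden display stand on one end of the plank, 100 mm in diameter, 22 mm high, its top 34 mm above the counter. Origin: centre of its underside (on the plank's top, 12 mm above the counter), z up.
- square_stand: Fixed square white-painted wooden display stand on the other end of the plank, 100 x 100 mm, 22 mm high, its top 34 mm above the counter; its top stays empty. Origin: centre of its underside (12 mm above the counter); x axis points away from the robot, square to its far side face, which lies 50 mm from the origin and 5 mm beyond the plank's edge.
- pickle_jar: Tall preserve jar of green glass with steel lid, a bystander to leave alone: 64 mm in diameter, 124 mm high, loose. Origin: centre of its underside.
- pepper_mill: Turned dark wooden pepper mill, a bystander to leave alone: 54 mm in diameter at the foot, 140 mm high, loose. Origin: centre of its underside.
Mind the look-alikes: they are no part of the job. Leave any orange look-alike of the square_tin alone. What is shaped like the jam_jar but yellow is not meant.

How it is judged:
By the outcome, as a careful person would: the job done as asked, in the order asked, and still so for the second after the job is handed in, with the robot touching nothing.
It also fails if it takes over 96 s, if anything falls off the work surface, if the arm or the gripper's body presses on something with over 40 N, if the wrist force passes 120 N, or if a joint passes its speed limit or range.

### The arm

A 6-joint arm with a two-finger parallel gripper is mounted at the origin on the work surface. World frame = base frame: x ahead of the robot, y to its left, z up, the work surface at z = 0. Lengths are in mm, angles in rad, forces in N, time in s.
With the tool pointing down it reaches from about 400 to 925 mm from the base axis. Payload 12.5 kg.
Tool frame: the origin (TCP) lies on the mounting face of the last link; the fingertips stand 190 mm ahead of it and the grasp point (between the pads) lies 171 mm ahead of it; z points along the fingers, y is the line along which they close (so a half turn about z gives the same grasp; the last joint's range is limited). The gripper opens to 95 mm and grips with 3 to 60 N. Pads are 20 mm wide; open, the fingers measure 119 mm over their backs; the gripper's body (75 mm by 180 mm) begins 59 mm behind the grasp point.
Start: joints at [-1.413, 0.491, 1.559, -0, 1.092, -0.106], TCP at [162.989, -603.373, 404.761] pointing down, gripper open.
Joint ranges: [-3.1, 3.1], [-0.84, 2.19], [0.05, 2.79], [-1.13, 4.28], [0.06, 2.93], [-2.69, 2.69]. Speed limits (rad/s): [2.22, 2.22, 2.79, 3.14, 3.14, 3.14].

### API

Orientations are given as [roll, pitch, yaw] about the fixed x, y, z axes, in that order (R = Rz(yaw) Ry(pitch) Rx(roll)).
In Python, from cell import * gives the robot as it stands.
- The arm moves only by the tool arm_command, never from a script. Its argument "rows" is a list that holds one entry, the list of rows, each a list of 7 numbers: the shift along the tool's x, y, z normalised to -1 to 1, where 1 is 0.15 m, then the turn, a rotation vector about the tool's x, y, z normalised to -1 to 1, where 1 is 360 degrees, then the opening, from -1 (shut) to 1 (fully open). A call has 1 to 10 rows; each row is the pose to reach, as a shift and turn from the pose commanded when the call began, along the tool's axes at that moment, turning the shorter way round; what a row does not reach only later rows make up. A row lasts 1/12 s, in which the tool goes at most 41.7 mm and 7.16 degrees, less where a joint would pass 70% of its speed; a pose out of reach is approached as far as the arm can. A call with a number of a shift or a turn outside -1 to 1 is refused whole. A call with a gripper value outside its range is refused whole. The fingers move at their own pace and stop on an object; the grip force is fixed at half the most. Time passes only in rows, so rows that repeat a pose let the fingers close. It gives the time, the measured TCP pose, the force, the opening and the grip force at its end, in the units of the state.
- state(): the state, without advancing time (a new reading comes with each control period).
- read_camera(name): name is "side" or "top" or "wrist"; returns (picture, depth): 384x512x3 uint8, red, green, blue; 384x512 float32, mm along the optical axis (not along the pixel's ray), 0 where there is no reading.
- get_calibration(name): a dict with "camera_matrix" (3x3 intrinsics, pixels), "position" and "orientation" of the camera in the world; the wrist camera has in their place "hand_eye" (4x4, takes a point from camera to tool coordinates, whose origin is the TCP and whose axes are the flange's). Camera axes: x right, y up, looking along -z (the intrinsics and any distortion apply to the point x, -y, -z); pixel columns grow to the right and rows downward; lengths in mm; the calibration is good to about 2 mm. A picture is of the moment at which its call begins: read the wrist's pose just before it. get_calibration takes no time and is no camera call.
- job_done(): hands the job in; it is judged then, once.
The state is a dict: "t": time; "joints": joint angles; "qvel": joint speeds; "tau": joint torques, N m; "eef_pos": TCP position; "tcp_rot": TCP orientation; "ft_force": force on the tool from outside, world axes, zero at the start; "moment": the same for the moment, N m; "opening": opening from 0.0 (shut) to 1.0 (fully open); "grip_force": force on a finger pad.
Only numpy, scipy, OpenCV 4.12 (cv2) and the standard library are available. Lean on these libraries where they do the work, as an engineer would, in place of code of your own. Each camera call takes 0.05 s, during which the arm holds its last target. There are 200 camera calls.

## Working session

There is one attempt and no reset: what is moved stays moved. The work goes in short steps, Python scripts to look and compute and a tool call to move; the robot and the scene stay as the last step left them, time stands still between calls to the robot, and variables do not carry over. Pictures are saved under pics/ and viewed, at most 14 in all, crops included, and the job is handed in when it is done.

Besides the shell and the picture viewer there is one more tool, called after "Call:" by a JSON object that holds its "name" and its "arguments". arm_command: Moves the arm, as the interface text tells. Its arguments: {"type":"object","properties":{"rows":{"type":"array","items":{"type":"array","items":{"type":"array","items":{"type":"number","minimum":-1,"maximum":1}}}}},"required":["rows"]}

```bash
ls; mkdir -p pics; python3 - <<'E'
from cell import *
import cv2,numpy as np
print(state())
for n in ("top","side"):
    p,d=read_camera(n); cv2.imwrite(f"pics/{n}0.png",p[:,:,::-1]); np.savez(f"pics/{n}0.npz",p=p,d=d)
    print(n,get_calibration(n))
print(get_calibration("wrist"))
E
```

```text
pics
{'t': 0.0, 'joints': array([-1.41257926e+00,  4.91617299e-01,  1.55941965e+00,  5.31530990e-07,
        1.09169887e+00, -1.05616048e-01]), 'qvel': array([-7.20812419e-04, -2.36822478e-04,  5.20090707e-04, -6.60992618e-04,
       -8.02174963e-06,  9.23333179e-04]), 'tau': array([ 3.07650313e-03, -6.12627625e+01, -2.58178711e+01,  6.94223866e-02,
        4.82591742e-02, -1.07636563e-04]), 'eef_pos': array([ 162.99975265, -603.35835685,  404.13601158]), 'tcp_rot': array([-3.14045591e+00, -1.20980983e-04,  2.63832796e-01]), 'ft_force': array([ 0.6997772 ,  0.37518091, -0.04609761]), 'moment': array([-0.02005503, -0.03465111, -0.04988481]), 'grip_force': 0.0, 'opening': 1.0040294515888888}
top {'camera_matrix': array([[486.97060549,   0.        , 267.05942771],
       [  0.        , 486.97060549, 188.91651886],
       [  0.        ,   0.        ,   1.        ]]), 'position': array([ 412.49167074,  -52.70788009, 1484.13006247]), 'orientation': array([ 0.08895462,  0.00277552, -1.56387226])}
side {'camera_matrix': array([[461.09733408,   0.        , 254.89476122],
       [  0.        , 461.09733408, 195.9082097 ],
       [  0.        ,   0.        ,   1.        ]]), 'position': array([ 375.50230281, 1052.41320903,  723.2167142 ]), 'orientation': array([ 1.01855708,  0.02451224, -2.98481243])}
{'camera_matrix': array([[281.38426351,   0.        , 254.10826431],
       [  0.        , 281.38426351, 191.34211903],
       [  0.        ,   0.        ,   1.        ]]), 'hand_eye': array([[-1.11547620e-03,  9.59340085e-01,  2.82250522e-01,
         8.09979657e+01],
       [ 9.99999254e-01,  1.21084558e-03, -1.63462355e-04,
        -3.23624598e-01],
       [-4.98577785e-04,  2.82250129e-01, -9.59340720e-01,
         1.98183515e+01],
       [ 0.00000000e+00,  0.00000000e+00,  0.00000000e+00,
         1.00000000e+00]])}
```

View pics/top0.png

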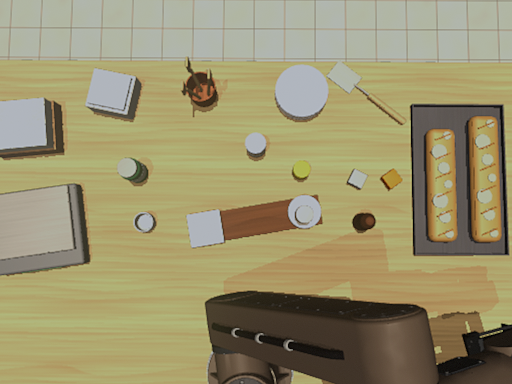

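View pics/side0.png

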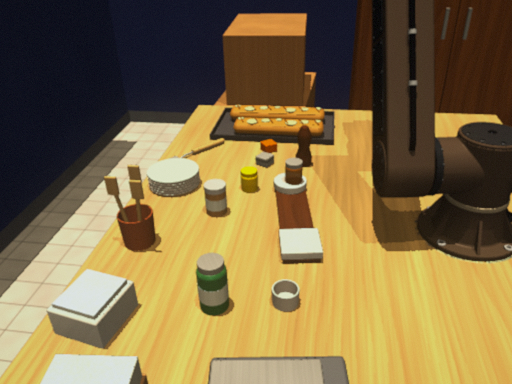

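Top view: the jam jar (304,213) sits on the round stand and the square stand is at (206,228). The ramekin is at (144,222), the canister at (255,144), the grey tin at (357,178) and its orange look-alike at (391,179). The yellow jar is at (301,170), the pickle jar at (130,168) and the mill at (364,221). The side view agrees. Next I measure these by colour and edge.

```bash
cat > h.py <<'E'
from cell import *
import cv2,numpy as np
from scipy.spatial.transform import Rotation as R
def cam(n,st=None):
    c=get_calibration(n)
    if n=="wrist":
        T=np.eye(4);T[:3,:3]=R.from_euler('xyz',st['tcp_rot']).as_matrix();T[:3,3]=st['eef_pos'];T=T@c['hand_eye']
    else:
        T=np.eye(4);T[:3,:3]=R.from_euler('xyz',c['orientation']).as_matrix();T[:3,3]=c['position']
    return c['camera_matrix'],T
def ray(K,T,uv,z):
    uv=np.atleast_2d(np.array(uv,float))
    d=np.c_[(uv[:,0]-K[0,2])/K[0,0],-(uv[:,1]-K[1,2])/K[1,1],-np.ones(len(uv))]@T[:3,:3].T
    o=T[:3,3]; return o+d*((z-o[2])/d[:,2])[:,None]
def cloud(K,T,d):
    v,u=np.mgrid[:d.shape[0],:d.shape[1]]
    X=np.stack([(u-K[0,2])/K[0,0]*d,-(v-K[1,2])/K[1,1]*d,-d],-1)
    return X@T[:3,:3].T+T[:3,3]
def proj(K,T,P):
    q=(np.atleast_2d(P)-T[:3,3])@T[:3,:3]; q=q/-q[:,2:]
    return np.c_[q[:,0]*K[0,0]+K[0,2],-q[:,1]*K[1,1]+K[1,2]]
def snap(n,tag):
    st=state(); p,d=read_camera(n); cv2.imwrite(f"pics/{tag}.png",p[:,:,::-1])
    K,T=cam(n,st); return p,d,K,T,st
def blob(P,cx,cy,r,z0,z1):
    "contour of the points in a height band near a place -> min circle, rect, mean height"
    m=((P[...,2]>z0)&(P[...,2]<z1)&(np.hypot(P[...,0]-cx,P[...,1]-cy)<r)).astype(np.uint8)
    c=max(cv2.findContours(m,cv2.RETR_EXTERNAL,cv2.CHAIN_APPROX_NONE)[0],key=cv2.contourArea)[:,0]
    return c,m
E
python3 - <<'E'
from h import *
f=np.load('pics/top0.npz');K,T=cam("top");P=cloud(K,T,f['d'])
G={'jam':(304,213,100,26),'round':(304,213,34,50),'square':(206,228,34,50),'ramekin':(144,222,40,30),'canister':(255,144,90,30),'tin':(357,178,32,25),'orange':(391,179,32,25),'yellow':(301,170,66,26),'pickle':(130,168,124,32),'mill':(364,221,140,27)}
for n,(u,v,z,r) in G.items():
    c0=ray(K,T,(u,v),z)[0]; c,m=blob(P,c0[0],c0[1],r*1.7,z-8,z+8)
    W=ray(K,T,c,z)[:,:2].astype(np.float32)
    zz=np.median(P[...,2][m>0]); cc=ray(K,T,cv2.fitEllipse(c)[0],z)[0] if len(c)>5 else None
    print(n,'rough',c0[:2].round(),'z',zz.round(1),'n',m.sum(),'ell',cc[:2].round(1),'rect',[np.round(q,1) for q in cv2.minAreaRect(W)])
hsv=cv2.cvtColor(f['p'],cv2.COLOR_RGB2HSV)
for (u,v) in [(304,213),(357,178),(391,179),(301,170),(255,144),(144,222),(260,220)]: print(u,v,hsv[v,u])
E
```

```text
jam rough [ 468. -153.] z 100.1 n 251 ell [ 466.7 -154.8] rect [array([ 466.6, -154.8]), array([48. , 48.4]), np.float64(45.2)]
round rough [ 471. -158.] z 34.1 n 601 ell [ 477.  -159.8] rect [array([ 476.7, -159.7]), array([95.3, 98.3]), np.float64(0.4)]
square rough [424. 133.] z 34.4 n 1116 ell [425.1 134.6] rect [array([425.1, 134.8]), array([ 99.7, 100.4]), np.float64(10.3)]
ramekin rough [440. 316.] z 40.3 n 101 ell [442.6 317.6] rect [array([442. , 316.1]), array([56.2, 59.5]), np.float64(0.4)]
canister rough [667. -12.] z 90.3 n 336 ell [672.3 -13.6] rect [array([671.7, -13.5]), array([61.7, 55.1]), np.float64(0.4)]
tin rough [ 577. -317.] z 31.5 n 236 ell [ 576.6 -318.6] rect [array([ 576.6, -318.7]), array([45.4, 47.5]), np.float64(63.3)]
orange rough [ 574. -419.] z 31.5 n 237 ell [ 577.5 -422. ] rect [array([ 577.1, -421.5]), array([46.2, 48.6]), np.float64(36.2)]
yellow rough [ 595. -147.] z 66.1 n 228 ell [ 600.5 -149.3] rect [array([ 601.3, -148.5]), array([47.3, 49.9]), np.float64(0.4)]
pickle rough [590. 338.] z 124.6 n 308 ell [593.4 346.7] rect [array([593.2, 347. ]), array([51.1, 56.5]), np.float64(0.4)]
mill rough [ 445. -316.] z 136.0 n 67 ell [ 447.8 -331.4] rect [array([ 447.6, -331.5]), array([23.1, 25.5]), np.float64(44.9)]
304 213 [ 95   8 182]
357 178 [ 60   8 182]
391 179 [ 22 175 176]
301 170 [ 31 142 181]
255 144 [108  16 188]
144 222 [108  16 188]
260 220 [ 12 156 116]
```

```bash
python3 - <<'E'
import cv2
p=cv2.imread('pics/top0.png')
cv2.imwrite('pics/crop0.png',cv2.resize(p[120:260,110:410],None,fx=2.6,fy=2.6,interpolation=cv2.INTER_CUBIC))
E
```

```text
(no output)
```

View pics/crop0.png

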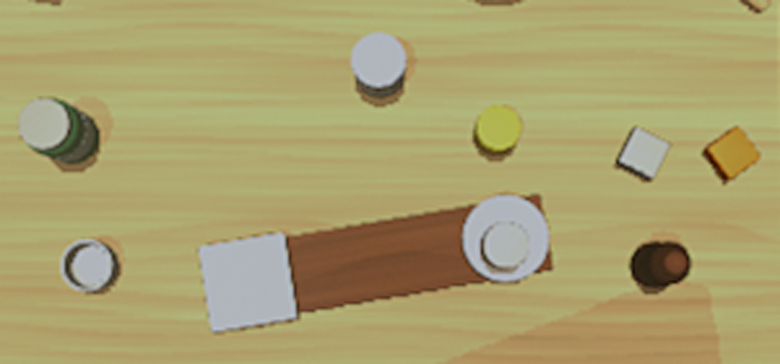

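The crop shows the steel-lidded jar on the round stand at (505,245), the square stand at (250,282), the canister at (378,60) and the ramekin at (90,265). The plain grey tin at (643,153) is the one meant, because the other at (732,153) is orange. The yellow jar at (498,130) is the jam jar's look-alike. Heights and sizes match those given. I'm moving over the plank's middle for a closer look.

Call:
{"name": "arm_command", "arguments": {"rows": [[[0.72,-0.827,0,0,0,0,1],[0.72,-0.827,0,0,0,0,1],[0.72,-0.827,0,0,0,0,1],[0.72,-0.827,0,0,0,0,1],[0.72,-0.827,0,0,0,0,1]]]}}

```text
t: 0.52
eef_pos: [236.6, -450.5, 404.7]
tcp_rot: [-3.139, -0.0, 0.267]
ft_force: [-0.2, -1.5, 0.8]
opening: 1.001
grip_force: 0.0
```

Call:
{"name": "arm_command", "arguments": {"rows": [[[0.72,-0.827,0,0,0,0,1],[0.72,-0.827,0,0,0,0,1],[0.72,-0.827,0,0,0,0,1],[0.72,-0.827,0,0,0,0,1],[0.72,-0.827,0,0,0,0,1]]]}}

```text
t: 0.93
eef_pos: [308.2, -303.0, 404.7]
tcp_rot: [-3.14, -0.0, 0.267]
ft_force: [0.3, -0.1, 0.1]
opening: 1.003
grip_force: 0.0
```

Call:
{"name": "arm_command", "arguments": {"rows": [[[0.72,-0.827,0,0,0,0,1],[0.72,-0.827,0,0,0,0,1],[0.72,-0.827,0,0,0,0,1],[0.72,-0.827,0,0,0,0,1],[0.72,-0.827,0,0,0,0,1]]]}}

```text
t: 1.35
eef_pos: [380.3, -155.2, 404.8]
tcp_rot: [-3.141, -0.0, 0.269]
ft_force: [0.1, -0.2, -0.2]
opening: 1.0
grip_force: 0.0
```

Call:
{"name": "arm_command", "arguments": {"rows": [[[0.72,-0.827,0,0,0,0.0147,1],[0.72,-0.827,0,0,0,0.0147,1],[0.72,-0.827,0,0,0,0.0147,1],[0.72,-0.827,0,0,0,0.0147,1],[0.72,-0.827,0,0,0,0.0147,1],[0.72,-0.827,0,0,0,0.0147,1],[0.72,-0.827,0,0,0,0.0147,1],[0.72,-0.827,0,0,0,0.0147,1]]]}}

```text
t: 2.02
eef_pos: [450.4, -12.9, 404.6]
tcp_rot: [3.141, 0.0, 0.17]
ft_force: [-0.2, 0.0, 0.1]
opening: 0.999
grip_force: 0.0
```

```bash
python3 - <<'E'
from h import *
p,d,K,T,st=snap("wrist","w1"); np.savez('pics/w1.npz',p=p,d=d,T=T)
print(st['t'],st['eef_pos'],st['tcp_rot'],st['joints'])
P=cloud(K,T,d)
G={'jam':(467,-155,100,26),'round':(476,-160,34,50),'square':(425,135,34,50),'canister':(672,-13,90,30),'yellow':(600,-149,66,26),'ramekin':(442,317,40,30),'tin':(577,-318,32,23)}
for n,(x,y,z,r) in G.items():
  try:
    c,m=blob(P,x,y,r*1.5,z-8,z+8)
    W=ray(K,T,c,z)[:,:2].astype(np.float32)
    print(n,'z',np.median(P[...,2][m>0]).round(1),'pix',c.mean(0).round(),'ell',ray(K,T,cv2.fitEllipse(c)[0],z)[0,:2].round(1),'rect',[np.round(q,1) for q in cv2.minAreaRect(W)],'circ',[np.round(q,1) for q in cv2.minEnclosingCircle(W)])
  except Exception as e: print(n,e)
E
```

```text
2.0167 [450.43390079 -12.8591304  404.60393588] [3.14146669e+00 3.87263426e-04 1.70000581e-01] [-1.75264951e-01  2.43813441e-01  1.96618522e+00 -3.10921498e-04
  9.31915788e-01  1.22571621e+00]
jam z 100.2 pix [388. 193.] ell [ 468.8 -152.9] rect [array([ 468.4, -152.8]), array([54.1, 49.5]), np.float64(58.1)] circ [array([ 468.7, -152.8]), np.float64(27.3)]
round z 34.3 pix [366. 167.] ell [ 481.7 -156.4] rect [array([ 482.8, -153. ]), array([88.1, 99.1]), np.float64(49.3)] circ [array([ 479.2, -158. ]), np.float64(50.5)]
square z 34.1 pix [137. 171.] ell [430.  134.6] rect [array([427. , 133.9]), array([ 99.3, 101. ]), np.float64(10.0)] circ [array([427. , 133.5]), np.float64(69.2)]
canister max() iterable argument is empty
yellow z 66.2 pix [406.  63.] ell [ 601.2 -147.5] rect [array([ 600.9, -147.5]), array([50. , 52.6]), np.float64(12.1)] circ [array([ 600.1, -147.8]), np.float64(26.9)]
ramekin z 37.8 pix [  6. 137.] ell [445.7 292.8] rect [array([444.9, 290.4]), array([15.3, 49.2]), np.float64(85.4)] circ [array([445.5, 298.1]), np.float64(24.6)]
tin z 31.2 pix [505. 116.] ell [ 571.  -299.6] rect [array([ 568. , -297.1]), array([52.1, 23.6]), np.float64(24.2)] circ [array([ 572.8, -307.8]), np.float64(26.0)]
```

View pics/w1.png

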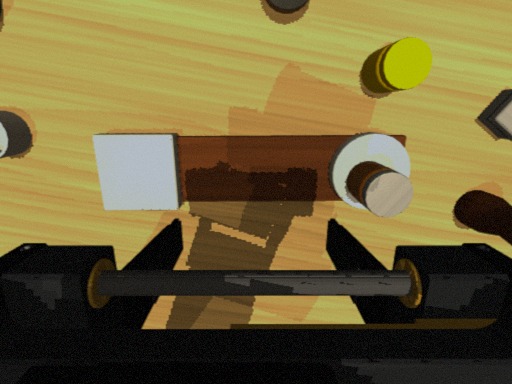

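The wrist view shows the square stand at (137,171), the round stand at (370,167), the jam jar lid at (388,193) and the yellow jar at (406,63). These agree with the top view to about 2 mm. I'm grasping the jam jar.

Call:
{"name": "arm_command", "arguments": {"rows": [[[-0.045,0.945,0,0,0,-0.0007,1],[-0.045,0.945,0,0,0,-0.0007,1],[-0.045,0.945,0,0,0,-0.0007,1],[-0.045,0.945,0,0,0,-0.0007,1],[-0.045,0.945,0.1,0,0,-0.0007,1],[-0.045,0.945,0.3,0,0,-0.0007,1],[-0.045,0.945,0.5,0,0,-0.0007,1],[-0.045,0.945,0.65,0,0,-0.0007,1],[-0.045,0.945,0.7,0,0,-0.0007,1]]]}}

```text
t: 2.82
eef_pos: [467.1, -153.7, 297.1]
tcp_rot: [-3.139, 0.003, 0.173]
ft_force: [0.7, 0.6, 0.1]
opening: 0.995
grip_force: 0.0
```

Call:
{"name": "arm_command", "arguments": {"rows": [[[0,0,0.2,0,0,0,1],[0,0,0.35,0,0,0,1],[0,0,0.4,0,0,0,1],[0,0,0.4,0,0,0,1],[0,0,0.4,0,0,0,1]]]}}

```text
t: 3.23
eef_pos: [468.4, -153.1, 240.6]
tcp_rot: [3.141, -0.0, 0.175]
ft_force: [-0.5, 0.4, 0.2]
opening: 1.002
grip_force: 0.0
```

Call:
{"name": "arm_command", "arguments": {"rows": [[[0,0,0,0,0,0,-1],[0,0,0,0,0,0,-1],[0,0,0,0,0,0,-1],[0,0,0,0,0,0,-1],[0,0,0,0,0,0,-1],[0,0,0,0,0,0,-1],[0,0,0,0,0,0,-1],[0,0,0,0,0,0,-1]]]}}

```text
t: 3.9
eef_pos: [468.3, -152.6, 239.9]
tcp_rot: [3.141, -0.0, 0.176]
ft_force: [-0.2, -0.7, 1.4]
opening: 0.541
grip_force: 30.0
```

Call:
{"name": "arm_command", "arguments": {"rows": [[[0,0,-0.1,0,0,0,-1],[0,0,-0.2,0,0,0,-1],[0,0,-0.267,0,0,0,-1],[0.028,-0.3,-0.267,0,0,0,-1],[0.056,-0.5,-0.267,0,0,0,-1],[0.056,-0.7,-0.267,0,0,0,-1],[0.056,-0.88,-0.267,0,0,0,-1],[0.056,-0.942,-0.267,0,0,0,-1],[0.056,-0.942,-0.267,0,0,0,-1],[0.056,-0.942,-0.267,0,0,0,-1]]]}}

```text
t: 4.73
eef_pos: [451.9, -11.9, 279.7]
tcp_rot: [3.141, 0.0, 0.177]
ft_force: [1.2, -0.7, -2.1]
opening: 0.537
grip_force: 30.0
```

Call:
{"name": "arm_command", "arguments": {"rows": [[[0,0,0.15,0,0,0,-1],[0,0,0.28,0,0,0,-1],[0,0,0.35,0,0,0,-1],[0,0,0.38,0,0,0,-1],[0,0,0.4,0,0,0,-1],[0,0,0.41,0,0,0,-1],[0,0,0.41,0,0,0,-1],[0,0,0.41,0,0,0,-1]]]}}

```text
t: 5.4
eef_pos: [451.9, -12.2, 218.7]
tcp_rot: [3.141, -0.001, 0.176]
ft_force: [0.5, -0.6, -2.9]
opening: 0.539
grip_force: 30.0
```

Call:
{"name": "arm_command", "arguments": {"rows": [[[0,0,0.006,0,0,0,-1],[0,0,0.006,0,0,0,-1],[0,0,0.006,0,0,0,0.6],[0,0,0.006,0,0,0,0.6],[0,0,0.006,0,0,0,0.6],[0,0,0.006,0,0,0,0.6],[0,0,0.006,0,0,0,0.6]]]}}

```text
t: 5.98
eef_pos: [451.7, -11.9, 217.4]
tcp_rot: [3.142, -0.0, 0.176]
ft_force: [0.5, -0.5, -0.6]
opening: 0.785
grip_force: 0.0
```

Call:
{"name": "arm_command", "arguments": {"rows": [[[0,0,-0.1,0,0,0,1],[0,0,-0.3,0,0,0,1],[0,0,-0.6,0,0,0,1],[0,0,-0.85,0,0,0,1],[0,0,-1,0,0,0,1],[0,0,-1,0,0,0,1],[0,0,-1,0,0,0,1],[0,0,-1,0,0,0,1]]]}}

```text
t: 6.65
eef_pos: [451.5, -11.9, 366.6]
tcp_rot: [-3.141, 0.001, 0.176]
ft_force: [0.4, -0.8, 0.7]
opening: 1.005
grip_force: 0.0
```

```bash
cat > m.py <<'E'
from h import *
def go(n,G,tag):
    p,d,K,T,st=snap(n,tag); P=cloud(K,T,d)
    if n=='wrist': print(st['t'].__round__(2),st['eef_pos'].round(1),st['tcp_rot'].round(4))
    for k,(x,y,z,r) in G.items():
      try:
        c,m=blob(P,x,y,r*1.5,z-8,z+8); W=ray(K,T,c,z)[:,:2].astype(np.float32)
        print(n,k,'z',np.median(P[...,2][m>0]).round(1),'ell',ray(K,T,cv2.fitEllipse(c)[0],z)[0,:2].round(1),'rect',[np.round(q,1) for q in cv2.minAreaRect(W)],'circ',[np.round(q,1) for q in cv2.minEnclosingCircle(W)])
      except Exception as e: print(n,k,e)
E
python3 - <<'E'
from m import *
G={'jam':(452,-12,78,26),'round':(478,-159,34,50),'square':(426,134,34,50),'canister':(672,-13,90,30)}
go('wrist',G,'w2'); go('top',G,'t2')
E
```

```text
6.65 [451.5 -11.9 366.6] [-3.1414e+00  1.0000e-03  1.7590e-01]
wrist jam z 78.2 ell [452.5 -12. ] rect [array([452.2, -11.7]), array([50.9, 49.1]), np.float64(10.0)] circ [array([452., -12.]), np.float64(25.8)]
wrist round z 34.3 ell [ 480.6 -157.5] rect [array([ 478.4, -157.9]), array([ 98.5, 100.7]), np.float64(2.5)] circ [array([ 478.6, -157.7]), np.float64(50.9)]
wrist square z 34.1 ell [430.5 134.6] rect [array([427.6, 133.9]), array([ 97.8, 101.5]), np.float64(10.0)] circ [array([427.5, 134.6]), np.float64(69.4)]
wrist canister max() iterable argument is empty
top jam max() iterable argument is empty
top round z 34.0 ell [ 477.1 -160.3] rect [array([ 476.7, -161.2]), array([95.3, 95.4]), np.float64(0.4)] circ [array([ 477.3, -159.8]), np.float64(49.8)]
top square z 34.4 ell [428.5 149.5] rect [array([423.5, 143.8]), array([99.8, 82. ]), np.float64(10.0)] circ [array([424.7, 143.9]), np.float64(61.4)]
top canister z 90.9 ell [672.3 -13.5] rect [array([671.7, -13.5]), array([61.6, 55.1]), np.float64(0.4)] circ [array([671.9, -13.4]), np.float64(31.0)]
```

Call:
{"name": "arm_command", "arguments": {"rows": [[[0.68,0.125,0,0,0,0,1],[0.68,0.125,0,0,0,0,1],[0.68,0.125,0,0,0,0,1],[0.68,0.125,0,0,0,0,1]]]}}

```text
t: 7.08
eef_pos: [558.7, -12.8, 365.3]
tcp_rot: [-3.141, 0.001, 0.176]
ft_force: [-1.1, 0.1, -1.5]
opening: 0.997
grip_force: 0.0
```

Call:
{"name": "arm_command", "arguments": {"rows": [[[0.68,0.125,0,0,0,0,1],[0.68,0.125,0,0,0,0,1],[0.68,0.125,0,0,0,0,1],[0.68,0.125,0,0,0,0,1],[0.68,0.125,0,0,0,0,1],[0.68,0.125,0,0,0,0,1]]]}}

```text
t: 7.58
eef_pos: [658.2, -13.1, 366.1]
tcp_rot: [-3.141, 0.003, 0.176]
ft_force: [0.1, -0.3, 0.4]
opening: 0.998
grip_force: 0.0
```

```bash
python3 - <<'E'
from m import *
go('wrist',{'canister':(674,-13,90,30)},'w3')
E
```

```text
7.58 [658.2 -13.1 366.1] [-3.1409e+00  2.8000e-03  1.7590e-01]
wrist canister z 90.5 ell [674.8 -12.9] rect [array([673.8, -13. ]), array([60.9, 59.5]), np.float64(10.0)] circ [array([673.8, -12.9]), np.float64(31.0)]
```

Call:
{"name": "arm_command", "arguments": {"rows": [[[0.103,0.017,0.15,0,0,0,1],[0.103,0.017,0.4,0,0,0,1],[0.103,0.017,0.65,0,0,0,1],[0.103,0.017,0.85,0,0,0,1],[0.103,0.017,0.937,0,0,0,1],[0.103,0.017,0.937,0,0,0,1],[0.103,0.017,0.937,0,0,0,1]]]}}

```text
t: 8.22
eef_pos: [674.8, -13.0, 227.7]
tcp_rot: [3.141, -0.0, 0.176]
ft_force: [0.1, 0.4, 0.3]
opening: 0.998
grip_force: 0.0
```

Call:
{"name": "arm_command", "arguments": {"rows": [[[0,0,0,0,0,0,-1],[0,0,0,0,0,0,-1],[0,0,0,0,0,0,-1],[0,0,0,0,0,0,-1],[0,0,0,0,0,0,-1],[0,0,0,0,0,0,-1],[0,0,0,0,0,0,-1]]]}}

```text
t: 8.8
eef_pos: [674.9, -13.0, 227.2]
tcp_rot: [3.141, -0.0, 0.176]
ft_force: [-1.7, -0.6, 3.3]
opening: 0.627
grip_force: 30.0
```

Call:
{"name": "arm_command", "arguments": {"rows": [[[0,0,-0.1,0,0,0,-1],[0,0,-0.3,0,0,0,-1],[0,0,-0.55,0,0,0,-1],[0,0,-0.7,0,0,0,-1],[0,0,-0.7,0,0,0,-1],[0,0,-0.7,0,0,0,-1]]]}}

```text
t: 9.3
eef_pos: [674.7, -13.0, 332.6]
tcp_rot: [3.141, -0.002, 0.176]
ft_force: [-0.7, 0.6, -3.9]
opening: 0.626
grip_force: 30.0
```

Call:
{"name": "arm_command", "arguments": {"rows": [[[-0.2,0.1,0,0,0,0,-1],[-0.45,0.227,0,0,0,0,-1],[-0.726,0.367,0,0,0,0,-1],[-0.726,0.367,0,0,0,0,-1],[-0.726,0.367,0,0,0,0,-1]]]}}

```text
t: 9.72
eef_pos: [575.8, -87.5, 330.5]
tcp_rot: [-3.14, 0.003, 0.173]
ft_force: [0.8, -0.4, -0.7]
opening: 0.627
grip_force: 30.0
```

Call:
{"name": "arm_command", "arguments": {"rows": [[[-0.25,0.127,0,0,0,0,-1],[-0.5,0.253,0,0,0,0,-1],[-0.67,0.34,0,0,0,0,-1],[-0.726,0.367,0,0,0,0,-1],[-0.726,0.367,0,0,0,0,-1],[-0.726,0.367,0.2,0,0,0,-1],[-0.726,0.367,0.35,0,0,0,-1],[-0.726,0.367,0.4,0,0,0,-1],[-0.726,0.367,0.4,0,0,0,-1]]]}}

```text
t: 10.47
eef_pos: [480.6, -158.8, 269.9]
tcp_rot: [-3.14, 0.003, 0.177]
ft_force: [-0.2, 0.3, -2.4]
opening: 0.627
grip_force: 30.0
```

Call:
{"name": "arm_command", "arguments": {"rows": [[[-0.006,0.004,0.03,0,0,0,-1],[-0.006,0.004,0.05,0,0,0,-1],[-0.006,0.004,0.057,0,0,0,-1],[-0.006,0.004,0.057,0,0,0,-1],[-0.006,0.004,0.057,0,0,0,-1]]]}}

```text
t: 10.88
eef_pos: [479.0, -160.3, 263.8]
tcp_rot: [3.141, -0.001, 0.176]
ft_force: [-0.4, 0.1, -1.6]
opening: 0.629
grip_force: 30.0
```

Call:
{"name": "arm_command", "arguments": {"rows": [[[0.005,-0.004,0.007,0,0,0,-1],[0.005,-0.004,0.014,0,0,0,-1],[0.005,-0.004,0.014,0,0,0,-1],[0.005,-0.004,0.014,0,0,0,-1]]]}}

```text
t: 11.22
eef_pos: [479.5, -159.5, 261.2]
tcp_rot: [3.141, -0.0, 0.176]
ft_force: [-0.6, 0.6, -1.1]
opening: 0.625
grip_force: 30.0
```

Call:
{"name": "arm_command", "arguments": {"rows": [[[0,0,0.003,0,0,0,-1],[0,0,0.003,0,0,0,-1],[0,0,0.003,0,0,0,0.7],[0,0,0.003,0,0,0,0.7],[0,0,0.003,0,0,0,0.7],[0,0,0.003,0,0,0,0.7],[0,0,0.003,0,0,0,0.7]]]}}

```text
t: 11.8
eef_pos: [479.5, -159.5, 260.7]
tcp_rot: [3.142, -0.0, 0.176]
ft_force: [0.6, 0.8, 0.1]
opening: 0.845
grip_force: 0.0
```

Call:
{"name": "arm_command", "arguments": {"rows": [[[0,0,-0.1,0,0,0,1],[0,0,-0.3,0,0,0,1],[0,0,-0.6,0,0,0,1],[0,0,-0.85,0,0,0,1],[0,0,-1,0,0,0,1],[0,0,-1,0,0,0,1],[0,0,-1,0,0,0,1],[0,0,-1,0,0,0,1]]]}}

```text
t: 12.47
eef_pos: [479.2, -159.4, 409.8]
tcp_rot: [-3.141, 0.001, 0.176]
ft_force: [0.5, 0.2, -0.9]
opening: 1.005
grip_force: 0.0
```

```bash
python3 - <<'E'
from m import *
G={'canister':(479,-160,124,30),'round':(478,-159,34,50),'jam':(452,-12,78,26),'tin':(578,-318,32,23)}
go('wrist',G,'w4'); go('top',G,'t4')
E
```

```text
12.47 [ 479.2 -159.4  409.8] [-3.141e+00  1.000e-03  1.758e-01]
wrist canister z 124.5 ell [ 479.6 -159.6] rect [array([ 479. , -159.7]), array([61.9, 59.6]), np.float64(10.0)] circ [array([ 478.8, -159.8]), np.float64(31.2)]
wrist round z 34.2 ell [ 479.8 -159.4] rect [array([ 490.1, -157.8]), array([76.2, 98.6]), np.float64(11.0)] circ [array([ 478.9, -159.7]), np.float64(49.5)]
wrist jam z 78.1 ell [452.8 -13.9] rect [array([452.3, -14. ]), array([49.5, 52.8]), np.float64(51.0)] circ [array([451.8, -14.4]), np.float64(26.9)]
wrist tin z 32.2 ell [ 578.1 -317.8] rect [array([ 577.5, -317.7]), array([47.7, 46.7]), np.float64(62.9)] circ [array([ 577.8, -318.1]), np.float64(31.2)]
top canister max() iterable argument is empty
top round OpenCV(4.12.0) /io/opencv/modules/imgproc/src/shapedescr.cpp:361: error: (-201:Incorrect size of input array) There should be at least 5 points to fit the ellipse in function 'fitEllipseNoDirect'

top jam z 78.3 ell [450.1 -12.9] rect [array([450.6, -12.3]), array([46.1, 49. ]), np.float64(0.4)] circ [array([449.6, -12.8]), np.float64(25.2)]
top tin z 31.6 ell [ 577.1 -319.1] rect [array([ 577.2, -319. ]), array([45.4, 46.2]), np.float64(63.3)] circ [array([ 576.7, -318.7]), np.float64(30.0)]
```

View pics/w4.png

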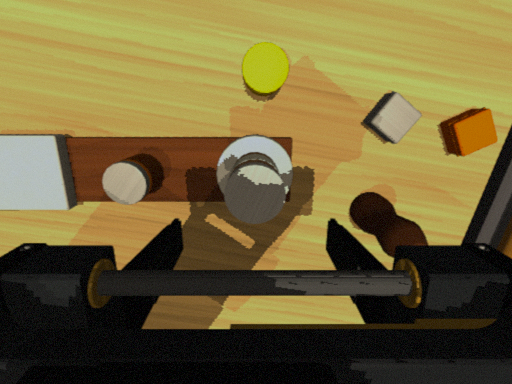

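The jam jar is at (127,182) on the plank and the canister is centred on the round stand at (255,185). The grey tin is at (393,118), the orange one at (470,132) and the mill at (380,220). I'm going over the grey tin.

Call:
{"name": "arm_command", "arguments": {"rows": [[[0.23,0.578,0,0,0,0,1],[0.23,0.578,0,0,0,0,1],[0.23,0.578,0,0,0,0,1],[0.23,0.578,0,0,0,0,1]]]}}

```text
t: 12.9
eef_pos: [529.6, -241.0, 408.6]
tcp_rot: [-3.14, 0.002, 0.174]
ft_force: [0.1, 0.4, -0.8]
opening: 0.996
grip_force: 0.0
```

Call:
{"name": "arm_command", "arguments": {"rows": [[[0.233,0.578,0,0,0,0.1027,1],[0.233,0.578,0,0,0,0.1027,1],[0.233,0.578,0,0,0,0.1027,1],[0.233,0.578,0,0,0,0.1027,1],[0.233,0.578,0.2,0,0,0.1027,0.8],[0.233,0.578,0.45,0,0,0.1027,0.8],[0.233,0.578,0.65,0,0,0.1027,0.8],[0.233,0.578,0.65,0,0,0.1027,0.8],[0.233,0.578,0.65,0,0,0.1027,0.8]]]}}

```text
t: 13.65
eef_pos: [578.1, -317.4, 312.0]
tcp_rot: [-3.141, 0.004, -0.469]
ft_force: [0.5, -0.5, -0.2]
opening: 0.903
grip_force: 0.0
```

```bash
python3 - <<'E'
from m import *
go('wrist',{'tin':(578,-318,32,23)},'w5')
E
```

```text
13.65 [ 578.1 -317.4  312. ] [-3.1411  0.004  -0.4688]
wrist tin z 32.1 ell [ 579.7 -320.6] rect [array([ 579. , -320.3]), array([45.5, 45.3]), np.float64(63.1)] circ [array([ 578.7, -320.1]), np.float64(30.8)]
```

View pics/w5.png

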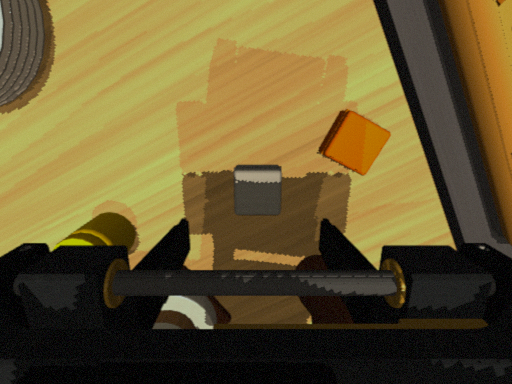

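The tin is at (258,190), square to the jaws, and the orange one at (355,142) is clear of the fingers. I'm descending.

Call:
{"name": "arm_command", "arguments": {"rows": [[[0.009,0.01,0.2,0,0,0,0.8],[0.009,0.01,0.4,0,0,0,0.8],[0.009,0.01,0.6,0,0,0,0.8],[0.009,0.01,0.7,0,0,0,0.8],[0.009,0.01,0.76,0,0,0,0.8],[0.009,0.01,0.77,0,0,0,0.8],[0.009,0.01,0.77,0,0,0,0.8],[0.009,0.01,0.77,0,0,0,0.8]]]}}

```text
t: 14.37
eef_pos: [579.2, -320.2, 199.7]
tcp_rot: [3.141, -0.003, -0.469]
ft_force: [-0.3, 0.4, 1.1]
opening: 0.902
grip_force: 0.0
```

Call:
{"name": "arm_command", "arguments": {"rows": [[[0,0,0.02,0,0,0,0.8],[0,0,0.033,0,0,0,0.8],[0,0,0.033,0,0,0,0.8]]]}}

```text
t: 14.62
eef_pos: [578.7, -320.0, 193.0]
tcp_rot: [3.141, -0.0, -0.469]
ft_force: [-1.1, -0.5, -0.5]
opening: 0.899
grip_force: 0.0
```

Call:
{"name": "arm_command", "arguments": {"rows": [[[0,0,0,0,0,0,-1],[0,0,0,0,0,0,-1],[0,0,0,0,0,0,-1],[0,0,0,0,0,0,-1],[0,0,0,0,0,0,-1],[0,0,0,0,0,0,-1],[0,0,0,0,0,0,-1],[0,0,0,0,0,0,-1]]]}}

```text
t: 15.28
eef_pos: [578.7, -320.1, 192.8]
tcp_rot: [3.141, 0.0, -0.469]
ft_force: [0.4, -0.8, -0.1]
opening: 0.478
grip_force: 30.0
```

Call:
{"name": "arm_command", "arguments": {"rows": [[[0,0,-0.1,0,0,0,-1],[0,0,-0.3,0,0,0,-1],[0,0,-0.55,0,0,0,-1],[0,0,-0.8,0,0,0,-1],[0,0,-1,0,0,0,-1],[0,0,-1,0,0,0,-1],[0,0,-1,0,0,0,-1],[0,0,-1,0,0,0,-1],[0,0,-1,0,0,0,-1]]]}}

```text
t: 16.03
eef_pos: [578.6, -319.9, 341.2]
tcp_rot: [-3.141, 0.002, -0.469]
ft_force: [-1.0, 0.1, -0.7]
opening: 0.485
grip_force: 30.0
```

```bash
python3 - <<'E'
from h import *
p,d,K,T,st=snap("wrist","w6"); P=cloud(K,T,d)
print(st['eef_pos'],st['tcp_rot'])
H=get_calibration('wrist')['hand_eye']; Q=cloud(K,H,d) # tool coords
# lid in tool coordinates: lid top is 10 mm behind the grasp point -> tool z ~161
m=((abs(Q[...,2]-161)<6)&(abs(Q[...,1])<32)&(abs(Q[...,0])<40)).astype(np.uint8)
c=max(cv2.findContours(m,cv2.RETR_EXTERNAL,cv2.CHAIN_APPROX_NONE)[0],key=cv2.contourArea)[:,0]
v=Q[m>0]; print(m.sum(),np.percentile(v,[1,50,99],axis=0).round(1),c.min(0),c.max(0))
E
```

```text
[ 578.56861183 -319.90792599  341.18807324] [-3.14131366e+00  2.49728862e-03 -4.69431192e-01]
4646 [[ -6.8 -29.1 156.1]
 [ 10.   -0.6 160.7]
 [ 22.3  27.6 166.3]] [196 217] [313 269]
```

View pics/w6.png

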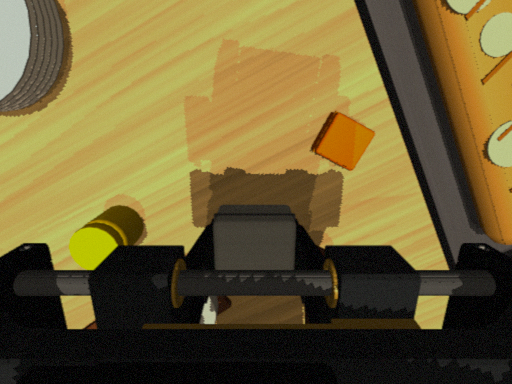

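The tin (254,240) is held centred in the jaws: its front edge is at tool x +22.5, so its centre is within 1 mm. I'm carrying it to the canister.

Call:
{"name": "arm_command", "arguments": {"rows": [[[-0.2,-0.12,0,0,0,0,-1],[-0.4,-0.243,0,0,0,0,-1],[-0.538,-0.327,0,0,0,0,-1],[-0.538,-0.327,0,0,0,0,-1],[-0.538,-0.327,0,0,0,0,-1]]]}}

```text
t: 16.5
eef_pos: [528.9, -239.2, 342.3]
tcp_rot: [3.142, 0.001, -0.468]
ft_force: [1.3, 0.3, 0.0]
opening: 0.484
grip_force: 30.0
```

Call:
{"name": "arm_command", "arguments": {"rows": [[[-0.15,-0.09,0,0,0,-0.02,-1],[-0.3,-0.182,0,0,0,-0.04,-1],[-0.45,-0.273,0,0,0,-0.06,-1],[-0.538,-0.327,0,0,0,-0.08,-1],[-0.538,-0.327,0,0,0,-0.1027,-1],[-0.538,-0.327,0,0,0,-0.1027,-1],[-0.538,-0.327,0,0,0,-0.1027,-1],[-0.538,-0.327,0,0,0,-0.1027,-1],[-0.538,-0.327,0,0,0,-0.1027,-1]]]}}

```text
t: 17.25
eef_pos: [479.6, -160.2, 342.5]
tcp_rot: [3.142, 0.0, 0.172]
ft_force: [-0.4, -1.0, -0.4]
opening: 0.48
grip_force: 30.0
```

Call:
{"name": "arm_command", "arguments": {"rows": [[[-0.003,-0.004,0.07,0,0,0,-1],[-0.003,-0.004,0.12,0,0,0,-1],[-0.003,-0.004,0.15,0,0,0,-1],[-0.003,-0.004,0.164,0,0,0,-1],[-0.003,-0.004,0.164,0,0,0,-1],[-0.003,-0.004,0.164,0,0,0,-1],[-0.003,-0.004,0.164,0,0,0,-1]]]}}

```text
t: 17.83
eef_pos: [478.7, -159.1, 318.4]
tcp_rot: [3.141, -0.0, 0.176]
ft_force: [-0.1, 0.7, -0.6]
opening: 0.485
grip_force: 30.0
```

Call:
{"name": "arm_command", "arguments": {"rows": [[[0.002,0.004,0.006,0,0,0,-1],[0.002,0.004,0.01,0,0,0,-1],[0.002,0.004,0.01,0,0,0,-1],[0.002,0.004,0.01,0,0,0,-1]]]}}

```text
t: 18.17
eef_pos: [479.0, -159.5, 316.7]
tcp_rot: [3.141, -0.0, 0.176]
ft_force: [0.2, -0.3, -0.6]
opening: 0.484
grip_force: 30.0
```

Call:
{"name": "arm_command", "arguments": {"rows": [[[0,0,0.002,0,0,0,-1],[0,0,0.002,0,0,0,0.3],[0,0,0.002,0,0,0,0.3],[0,0,0.002,0,0,0,0.3],[0,0,0.002,0,0,0,0.3],[0,0,0.002,0,0,0,0.3],[0,0,0.002,0,0,0,0.3]]]}}

```text
t: 18.75
eef_pos: [479.0, -159.6, 316.3]
tcp_rot: [3.142, 0.0, 0.176]
ft_force: [0.1, 0.1, -0.6]
opening: 0.651
grip_force: 0.0
```

Call:
{"name": "arm_command", "arguments": {"rows": [[[0,0,-0.1,0,0,0,1],[0,0,-0.3,0,0,0,1],[0,0,-0.5,0,0,0,1],[0,0,-0.65,0,0,0,1],[0,0,-0.7,0,0,0,1],[0,0,-0.7,0,0,0,1],[0,0,-0.7,0,0,0,1],[0,0,-0.7,0,0,0,1]]]}}

```text
t: 19.42
eef_pos: [478.9, -159.5, 420.0]
tcp_rot: [-3.14, 0.002, 0.176]
ft_force: [0.3, -0.2, -0.3]
opening: 0.998
grip_force: 0.0
```

```bash
python3 - <<'E'
from m import *
go('wrist',{'tin':(479,-160,156,23),'canister':(479,-160,124,30)},'w7')
E
```

```text
19.42 [ 478.9 -159.5  420. ] [-3.1404e+00  1.8000e-03  1.7580e-01]
wrist tin z 156.1 ell [ 480.6 -159.1] rect [array([ 480.1, -159.3]), array([47. , 45.5]), np.float64(10.0)] circ [array([ 480.5, -159.3]), np.float64(31.4)]
wrist canister z 124.4 ell [ 503.3 -155.3] rect [array([ 503.2, -154.7]), array([11.8, 47.2]), np.float64(11.3)] circ [array([ 497.4, -155.9]), np.float64(23.6)]
```

View pics/w7.png

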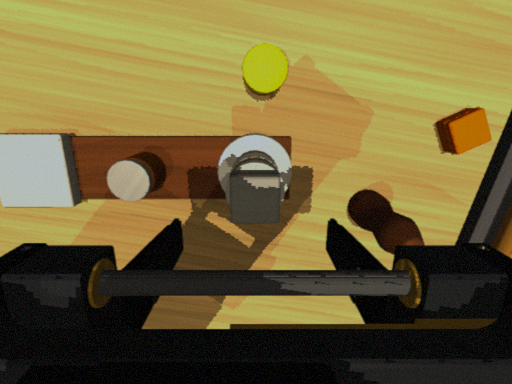

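The tin at (255,196) sits on the canister within about 1.5 mm of centre. Next is the ramekin.

Call:
{"name": "arm_command", "arguments": {"rows": [[[0.082,-0.793,0,0,0,0,1],[0.082,-0.793,0,0,0,0,1],[0.082,-0.793,0,0,0,0,1],[0.082,-0.793,0,0,0,0,1]]]}}

```text
t: 19.8
eef_pos: [469.4, -36.1, 420.3]
tcp_rot: [-3.14, 0.002, 0.179]
ft_force: [0.6, 0.2, 0.0]
opening: 1.006
grip_force: 0.0
```

Call:
{"name": "arm_command", "arguments": {"rows": [[[0.082,-0.793,0,0,0,0,1],[0.082,-0.793,0,0,0,0,1],[0.082,-0.793,0,0,0,0,1],[0.082,-0.793,0,0,0,0,1]]]}}

```text
t: 20.13
eef_pos: [461.0, 83.0, 420.4]
tcp_rot: [-3.141, 0.002, 0.18]
ft_force: [0.2, 0.4, 0.5]
opening: 0.999
grip_force: 0.0
```

Call:
{"name": "arm_command", "arguments": {"rows": [[[0.082,-0.793,0,0,0,0,1],[0.082,-0.793,0,0,0,0,1],[0.082,-0.793,0,0,0,0,1],[0.082,-0.793,0,0,0,0,1]]]}}

```text
t: 20.47
eef_pos: [452.7, 202.0, 420.4]
tcp_rot: [-3.141, 0.001, 0.179]
ft_force: [0.0, -0.4, 0.0]
opening: 1.002
grip_force: 0.0
```

Call:
{"name": "arm_command", "arguments": {"rows": [[[0.082,-0.793,0,0,0,0,1],[0.082,-0.793,0,0,0,0,1],[0.082,-0.793,0.1,0,0,0,1],[0.082,-0.793,0.3,0,0,0,1],[0.082,-0.793,0.5,0,0,0,1],[0.082,-0.793,0.6,0,0,0,1],[0.082,-0.793,0.6,0,0,0,1],[0.082,-0.793,0.6,0,0,0,1],[0.082,-0.793,0.6,0,0,0,1]]]}}

```text
t: 21.22
eef_pos: [444.9, 317.1, 332.0]
tcp_rot: [-3.142, -0.001, 0.175]
ft_force: [-0.1, -0.4, 0.9]
opening: 1.002
grip_force: 0.0
```

```bash
python3 - <<'E'
from m import *
go('wrist',{'ramekin':(444,317,40,30),'square':(427,135,34,50)},'w8')
E
```

```text
21.22 [444.9 317.1 332. ] [-3.1415e+00 -8.0000e-04  1.7520e-01]
wrist ramekin z 39.8 ell [445.4 319.2] rect [array([444.5, 319.6]), array([60.1, 58.6]), np.float64(11.5)] circ [array([444.6, 319.1]), np.float64(30.2)]
wrist square z 34.3 ell [442.  144.2] rect [array([430.7, 139.3]), array([ 93.3, 102.6]), np.float64(10.0)] circ [array([440.4, 141.5]), np.float64(60.8)]
```

View pics/w8.png

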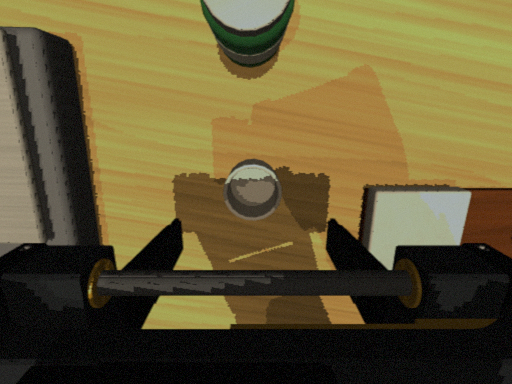

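The ramekin at (252,190) is centred under the jaws, and the pickle jar (250,25), the dark tray (40,150) and the square stand (415,230) are all clear.

Call:
{"name": "arm_command", "arguments": {"rows": [[[0,-0.013,0.2,0,0,0,1],[0,-0.013,0.45,0,0,0,1],[0,-0.013,0.65,0,0,0,1],[0,-0.013,0.8,0,0,0,1],[0,-0.013,0.87,0,0,0,1],[0,-0.013,0.9,0,0,0,1],[0,-0.013,0.91,0,0,0,1],[0,-0.013,0.91,0,0,0,1],[0,-0.013,0.91,0,0,0,1]]]}}

```text
t: 22.02
eef_pos: [444.2, 319.6, 196.2]
tcp_rot: [-3.141, -0.002, 0.176]
ft_force: [0.4, 0.3, -0.1]
opening: 1.002
grip_force: 0.0
```

Call:
{"name": "arm_command", "arguments": {"rows": [[[0,0,0,0,0,0,-1],[0,0,0,0,0,0,-1],[0,0,0,0,0,0,-1],[0,0,0,0,0,0,-1],[0,0,0,0,0,0,-1],[0,0,0,0,0,0,-1],[0,0,0,0,0,0,-1]]]}}

```text
t: 22.6
eef_pos: [443.9, 319.4, 194.9]
tcp_rot: [3.141, -0.0, 0.176]
ft_force: [0.1, -0.6, 1.7]
opening: 0.63
grip_force: 30.0
```

Call:
{"name": "arm_command", "arguments": {"rows": [[[0,0,-0.1,0,0,0,-1],[0,0,-0.3,0,0,0,-1],[0,0,-0.5,0,0,0,-1],[0,0,-0.6,0,0,0,-1],[0,0,-0.6,0,0,0,-1],[0,0,-0.6,0,0,0,-1],[0,0,-0.6,0,0,0,-1]]]}}

```text
t: 23.18
eef_pos: [443.6, 319.2, 283.6]
tcp_rot: [3.141, 0.002, 0.176]
ft_force: [0.8, -0.1, -2.8]
opening: 0.628
grip_force: 30.0
```

Call:
{"name": "arm_command", "arguments": {"rows": [[[0.06,0.2,0,0,0,0,-1],[0.12,0.4,0,0,0,0,-1],[0.17,0.592,0,0,0,0,-1],[0.17,0.592,0,0,0,0,-1],[0.17,0.592,0,0,0,0,-1]]]}}

```text
t: 23.6
eef_pos: [484.9, 235.3, 283.3]
tcp_rot: [3.141, 0.003, 0.173]
ft_force: [-0.4, 0.5, -1.6]
opening: 0.631
grip_force: 30.0
```

Call:
{"name": "arm_command", "arguments": {"rows": [[[0.06,0.2,0,0,0,0,-1],[0.12,0.4,0,0,0,0,-1],[0.17,0.55,0,0,0,0,-1],[0.17,0.592,0,0,0,0,-1],[0.17,0.592,0.1,0,0,0,-1],[0.17,0.592,0.25,0,0,0,-1],[0.17,0.592,0.4,0,0,0,-1],[0.17,0.592,0.5,0,0,0,-1],[0.17,0.592,0.52,0,0,0,-1],[0.17,0.592,0.52,0,0,0,-1]]]}}

```text
t: 24.43
eef_pos: [524.6, 154.3, 205.6]
tcp_rot: [-3.142, 0.003, 0.177]
ft_force: [-0.6, 0.0, -1.2]
opening: 0.629
grip_force: 30.0
```

Call:
{"name": "arm_command", "arguments": {"rows": [[[0,0,0.03,0,0,0,-1],[0,0,0.05,0,0,0,-1],[0,0,0.05,0,0,0,-1],[0,0,0.05,0,0,0,-1]]]}}

```text
t: 24.77
eef_pos: [525.2, 153.6, 199.8]
tcp_rot: [3.142, -0.001, 0.176]
ft_force: [0.9, -0.4, -1.9]
opening: 0.624
grip_force: 30.0
```

Call:
{"name": "arm_command", "arguments": {"rows": [[[0,0.003,0.015,0,0,0,-1],[0,0.003,0.026,0,0,0,-1],[0,0.003,0.029,0,0,0,-1],[0,0.003,0.029,0,0,0,-1],[0,0.003,0.029,0,0,0,-1]]]}}

```text
t: 25.18
eef_pos: [525.3, 153.0, 195.0]
tcp_rot: [3.142, -0.0, 0.176]
ft_force: [-0.1, -0.0, -1.9]
opening: 0.63
grip_force: 30.0
```

Call:
{"name": "arm_command", "arguments": {"rows": [[[0,0,0.003,0,0,0,-1],[0,0,0.003,0,0,0,-1],[0,0,0.003,0,0,0,0.7],[0,0,0.003,0,0,0,0.7],[0,0,0.003,0,0,0,0.7],[0,0,0.003,0,0,0,0.7],[0,0,0.003,0,0,0,0.7]]]}}

```text
t: 25.77
eef_pos: [525.3, 153.1, 194.5]
tcp_rot: [3.142, 0.0, 0.176]
ft_force: [-0.5, 0.3, 0.5]
opening: 0.844
grip_force: 0.0
```

Call:
{"name": "arm_command", "arguments": {"rows": [[[0,0,-0.1,0,0,0,1],[0,0,-0.3,0,0,0,1],[0,0,-0.6,0,0,0,1],[0,0,-0.85,0,0,0,1],[0,0,-1,0,0,0,1],[0,0,-1,0,0,0,1],[0,0,-1,0,0,0,1],[0,0,-1,0,0,0,1]]]}}

```text
t: 26.43
eef_pos: [524.9, 153.0, 343.7]
tcp_rot: [3.142, 0.001, 0.176]
ft_force: [-0.5, -0.1, 0.3]
opening: 1.0
grip_force: 0.0
```

```bash
python3 - <<'E'
from m import *
G={'ramekin':(525,153,40,30),'square':(427,135,34,50),'jam':(452,-12,78,26)}
go('wrist',G,'w9')
G['tin']=(479,-160,156,23);G['pickle']=(593,347,124,32);G['mill']=(448,-331,140,27)
go('top',G,'t9'); snap('side','s9')
E
```

```text
26.43 [524.9 153.  343.7] [3.1415e+00 1.2000e-03 1.7590e-01]
wrist ramekin z 39.8 ell [526.6 153.2] rect [array([525.9, 153.1]), array([58.7, 57.9]), np.float64(10.0)] circ [array([525.9, 153.1]), np.float64(30.2)]
wrist square z 34.2 ell [453.2 140.6] rect [array([452.6, 140.6]), array([52., 99.]), np.float64(10.0)] circ [array([451. , 140.4]), np.float64(54.8)]
wrist jam max() iterable argument is empty
top ramekin z 37.3 ell [510.7 127.9] rect [array([509.7, 128.4]), array([ 4., 12.]), np.float64(64.4)] circ [array([510., 129.]), np.float64(6.1)]
top square z 34.3 ell [420.8 110.5] rect [array([428.6, 115.8]), array([99.5, 62.3]), np.float64(9.9)] circ [array([428.5, 115.6]), np.float64(56.2)]
top jam z 78.7 ell [450.1 -13. ] rect [array([450.6, -12.3]), array([46.1, 49. ]), np.float64(0.4)] circ [array([449.6, -12.8]), np.float64(25.2)]
top tin z 156.0 ell [ 477.6 -159.4] rect [array([ 477.5, -159.5]), array([45.9, 46.7]), np.float64(10.2)] circ [array([ 478. , -158.9]), np.float64(31.3)]
top pickle z 124.7 ell [593.5 346.7] rect [array([593.2, 347.1]), array([51.1, 56.4]), np.float64(0.4)] circ [array([593.8, 346.6]), np.float64(28.7)]
top mill z 135.6 ell [ 448.  -331.3] rect [array([ 448.3, -330.8]), array([25.1, 25.5]), np.float64(44.9)] circ [array([ 448.6, -329.8]), np.float64(14.5)]
```

View pics/w9.png

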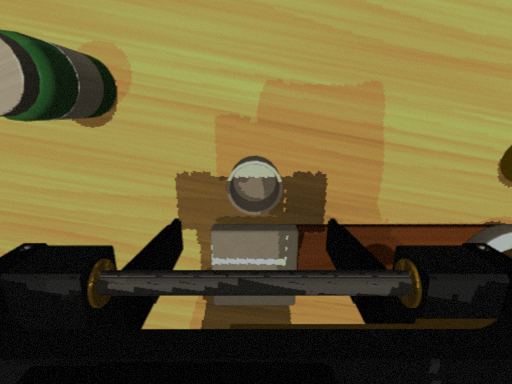

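View pics/s9.png

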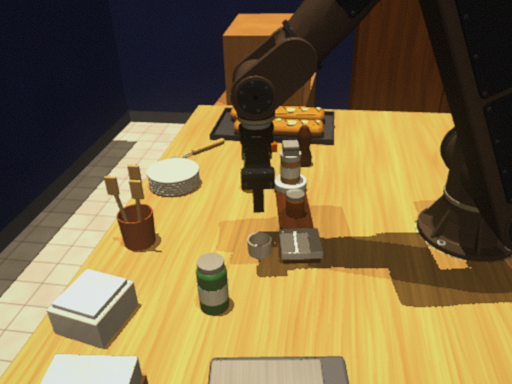

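The final views show the ramekin at (255,185), centred behind the square stand with a gap of about 19 mm. The jam jar is mid-plank, and the tin is on the canister on the round stand. The mill and pickle jar have not moved. I'm handing in.

```bash
python3 -c "
from cell import *
print(job_done())"
```

```text
the job is handed in; nothing more can be done
None
```

The counter display is set out as asked and handed in after about 27 s of robot time: every piece measured within about 2 mm of its place, the ramekin's gap to the square stand is about 19 mm, and the pepper mill and preserve jar were not moved.

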